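# Open a locked kitchen caddy by its turn-count crank dial

### The arm

A 7-joint arm with a two-finger parallel gripper is mounted at the origin on a cart in front of the work surface, level with it; the furniture and walls round the work are solid. World frame = base frame: x ahead of the robot, y to its left, z up, the work surface at z = 0. Lengths are in m, angles in rad, forces in N, time in s.
With the tool pointing down it reaches from about 0.4 to 0.85 m from the base axis. Payload 10.4 kg.
Tool frame: the origin (TCP) lies midway between the tips of the shut fingers; the grasp point (between the pads) lies 19 mm behind it; z points along the fingers, y is the line along which they close (so a half turn about z gives the same grasp; the last joint's range is limited). The gripper opens to 87 mm and grips with 3 to 60 N. Pads are 19 mm wide; open, the fingers measure 117 mm over their backs; the gripper's body (75 mm by 190 mm) begins 51 mm behind the grasp point.
Start: joints at [-1.148, 0.332, -0.065, 1.46, 0.022, 1.35, -0.088], TCP at [0.269, 0.564, 0.223] pointing down, gripper open.
Joint ranges: [-2.6, 2.6], [-0.5, 2.12], [-1.47, 1.34], [0.16, 2.42], [-1.27, 4.41], [0.06, 2.06], [-2.6, 2.6]. Speed limits (rad/s): [2.22, 2.22, 2.79, 2.79, 3.14, 3.14, 3.14].

### API

Orientations are given as a unit quaternion [x, y, z, w].
In Python, from bench import r gives the robot as it stands.
- The arm moves only by the tool arm_command, never from a script. Its arguments are lists of equal length, an entry for each row: "xyz": the shift along the world's x, y, z in m, a list of three; "rot": the turn, a rotation vector about the world's x, y, z in rad, a list of three. In form: {"xyz": [[tx, ty, tz], ...], "rot": [[ax, ay, az], ...]}. A call has 1 to 20 rows; each row is the pose to reach, as a shift and turn from the pose commanded when the call began; what a row does not reach only later rows make up. A row lasts 1/12 s, in which the tool goes at most 41.7 mm and 7.16 degrees, less where a joint would pass 70% of its speed; a pose out of reach is approached as far as the arm can. A call with a gripper value outside its range is refused whole. "grip" is the opening, from 0 (shut) to 1 (fully open), set as the call begins (left out, the last holds). The fingers move at their own pace and stop on an object; "squeeze" is the grip in N (left out, the last holds). Time passes only in rows, so rows that repeat a pose let the fingers close. It gives the time, the measured TCP pose, the force, the opening and the grip force at its end, in the units of the state.
- r.read_state(): the state, without advancing time (a new reading comes with each control period).
- r.camera(name): name is "scene" or "top" or "wrist"; returns the picture (384x512x3 uint8, red, green, blue); there is no depth.
- r.camera_model(name): a dict with "fx", "fy", "cx", "cy" (pixels), "k1" (the pictures are not rectified: a ray, as slopes to the right and down, at radius r is drawn at 1 + k1 r^2 times it, then the intrinsics apply), "T" (4x4, takes a point from camera to world coordinates). Camera axes: x right, y up, looking along -z (the intrinsics and any distortion apply to the point x, -y, -z); pixel columns grow to the right and rows downward; lengths in m; the calibration is good to about 2 mm. A picture is of the moment at which its call begins: read the wrist's pose just before it. camera_model takes no time and is no camera call; for the wrist camera it gives the pose at the moment of the call.
- r.close_job(): hands the job in; it is judged then, once.
Trained networks look in the newest picture that a camera, given by its name, has taken for a name from the list of things; names that differ only in an ending like _2 or _b are one class to them, and where a whole thing is asked for, a point or a joint stands for the part that bears it (a point fixed in the world has none). Each returns a list of dicts, best first, with "conf" (0 to 1); they miss things now and then, are a little off and sometimes report something else, mostly with a low value. They report only what shows in the picture. A call takes as long as a camera call.
- r.look_for(label, camera): "at" ([x, y, z] in m, in the coordinates of the camera as it stood for that picture, good to about 4 mm: the middle of the surface that is visible of it).
- r.spot_point(label, camera): "at" ([x, y, z] in m, in the coordinates of the camera as it stood for that picture, good to about 4 mm: a listed point, or the origin of a listed thing).
The state is a dict: "time": time; "joint_positions": joint angles; "joint_vel": joint speeds; "joint_torque": joint torques, N m; "ee_pos": TCP position; "eef_rot": TCP orientation; "ft_force": force on the tool from outside, world axes, zero at the start; "torque": the same for the moment, N m; "width": finger opening in m; "grip_force": force on a finger pad.
Only numpy, scipy, OpenCV 4.12 (cv2) and the standard library are available. Lean on these libraries where they do the work, as an engineer would, in place of code of your own. Each camera call takes 0.05 s, during which the arm holds its last target. There are 200 camera calls.

### The job

Unlock and open the caddy on the worktop: by its crank knob turn the dial clockwise (seen from above) until it comes up against its firm stop, leaning on it only gently; from where it stopped turn it back anticlockwise one and a quarter turns, then clockwise again half a turn. Then slide the cover by its bar towards the dial until it is fully open, let go, and leave the things standing around where they are.

Things in the scene. Friction and masses are not known exactly. Their poses are not given: they have to be found in the camera images.
- caddy: a white metal box fixed to the worktop, 140 mm (its x) by 260 mm (its y); origin under its centre, y axis along its long side towards the dial end. The dial end (y > 0) is a closed housing, top 85 mm high, 130 mm long; the other half is 72 mm high at its rails and has the sliding steel cover, top 69 mm high
- dial_axis (a point): centre of the dial's upper face, 93.5 mm above the worktop, on its upright axis: a flat aluminium disc 104 mm across on top of the housing, with 24 tick marks (15 degrees each) around it. It turns many turns. Turning it picks up two loose tumblers inside, one after the other, each adding 1 to 2 N of drag at the crank knob (all drag together under 5 N). They stay where the dial leaves them
- crank_mid (a point): middle of the crank knob, half-way up: an upright dark steel cylinder, 16 mm across and 34 mm tall (96.5 to 130.5 mm above the worktop), standing 38 mm from the dial's axis; it spins freely on its own upright pin, so it can stay pinched in a fixed orientation while the dial is cranked round; under load it may slip a few mm between the fingers
- bar_mid (a point): middle of the cover's bar: an upright dark steel bar 12 mm thick (across, caddy's x), 40 mm long (along caddy's y), standing 32 mm above the cover (69 to 101 mm above the worktop); this point is 86 mm above the worktop and 95 mm from the caddy's centre towards its -y when shut
- cover (a joint): how far the cover has slid along the caddy's +y, towards and under the dial housing, m: 0 shut, 0.05 fully open (end stop). It slides with 2 to 3 N; while the lock is not properly dialed it is blocked after about 4 mm
- buffer: the fixed rubber stop inside the housing, unseen; origin on the dial's axis. Met 0.3 to 1.1 turns clockwise from the start, at a dial position that differs each time. It gives about 0.4 degrees per newton at the crank knob above the drag; over about 23 N there damages the lock. Turns count from where it is met, each good to about 8 degrees; a wrong count is mended only by starting over
- salt_shaker: bystander: salt shaker, 44 mm across, 90 mm tall, on the far side of the caddy; origin at its foot
- dish: bystander: small white dish, 74 mm across, 20 mm tall, on the near side of the caddy; origin at its foot
- glass: bystander: small glass standing upside down, 51 mm across, 59 mm tall, on the near side of the caddy; origin at its foot
- spoon: bystander: teaspoon, 139 mm long, lying to the right in front; origin under its middle

How it is judged:
By the outcome, as a careful person would: the job done as asked, in the order asked, and still so for the second after the job is handed in, with the robot touching nothing.
It also fails if it takes over 72 s, if anything falls off the work surface, if the arm or the gripper's body presses on something with over 40 N, if the wrist force passes 120 N, or if a joint passes its speed limit or range.

## Working session

There is one attempt and no reset: what is moved stays moved. The work goes in short steps, Python scripts to look and compute and a tool call to move; the robot and the scene stay as the last step left them, time stands still between calls to the robot, and variables do not carry over. Pictures are saved under pics/ and viewed, at most 10 in all, crops included, and the job is handed in when it is done.

Besides the shell and the picture viewer there is one more tool, called by a JSON object that holds its "op" and its "data". arm_command: Moves the arm, as the interface text tells. Its arguments: {"type":"object","properties":{"xyz":{"type":"array"},"rot":{"type":"array"},"grip":{"type":"number"},"squeeze":{"type":"number"}},"required":["xyz","rot"]}

```bash
mkdir -p pics; cat > h.py <<'E'
from bench import r
import numpy as np, cv2
def w(cam,at,T=None):
    T=np.array(r.camera_model(cam)["T"]) if T is None else T
    return T[:3,:3]@np.array(at)+T[:3,3]
def look(cams,names,fn='spot_point',save=None):
    for c in cams:
        T=np.array(r.camera_model(c)["T"]); im=r.camera(c)
        if save: cv2.imwrite(f'pics/{save}_{c}.png',im[:,:,::-1])
        for n in names:
            for d in getattr(r,fn)(n,c)[:1]:
                print(c,n,round(d['conf'],2),w(c,d['at'],T).round(4))
E
python3 - <<'E'
from h import *
look(['top','scene'],['caddy','dial_axis','crank_mid','bar_mid','salt_shaker','dish','glass','spoon'],save='a')
s=r.read_state();print(s['time'],s['ee_pos'],s['eef_rot'],s['ft_force'])
a=cv2.imread('pics/a_top.png');cv2.imwrite('pics/a_both.png',cv2.resize(np.hstack([a,cv2.imread('pics/a_scene.png')]),(800,300)))
E
```

```text
top caddy 0.75 [ 0.5839 -0.0445  0.0014]
top dial_axis 0.96 [0.5956 0.0128 0.0973]
top crank_mid 0.58 [0.5571 0.0255 0.1148]
top bar_mid 0.57 [ 0.5662 -0.1403  0.0869]
top salt_shaker 0.71 [ 0.6929 -0.1357  0.0052]
top dish 0.96 [ 4.613e-01  8.100e-02 -4.000e-04]
top glass 0.78 [ 0.4415 -0.1099 -0.0034]
top spoon 0.96 [ 0.3749 -0.2792  0.0007]
scene caddy 0.61 [ 0.5827 -0.0481  0.0064]
scene dial_axis 0.87 [0.5953 0.0142 0.097 ]
scene crank_mid 0.5 [0.56   0.0229 0.1167]
scene bar_mid 0.66 [ 0.5644 -0.1343  0.0914]
scene salt_shaker 0.92 [ 0.6957 -0.1353  0.0016]
scene dish 0.59 [0.4652 0.0751 0.0038]
scene glass 0.83 [ 4.474e-01 -1.151e-01  4.000e-04]
scene spoon 0.91 [ 0.374  -0.2762  0.0016]
0.9 [0.26946663 0.56393949 0.22257762] [ 2.21052503e-01  9.75261908e-01  3.48332944e-05 -5.80065701e-06] [ 0.32476778  0.09044772 -0.2925202 ]
```

View pics/a_both.png

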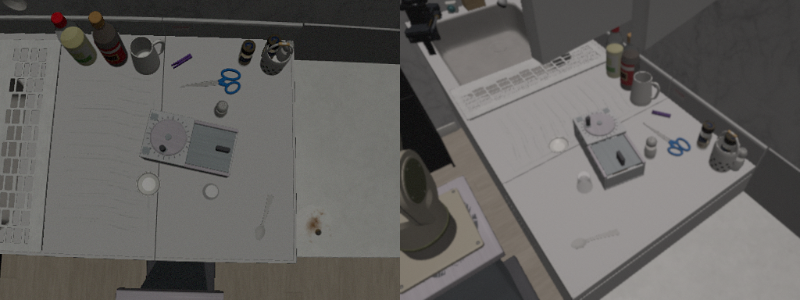

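The top view shows the dial near (167,138), the crank knob at (163,148) and the bar at (222,149). The networks agree with it. The crank sits at about 164° from the dial axis, and the caddy's y axis is about 11.5° from world y. I'll go above the knob now.

{"op": "arm_command", "data": {"xyz": [[0.018, -0.034, 0], [0.036, -0.068, 0], [0.054, -0.102, 0], [0.072, -0.136, 0], [0.09, -0.17, 0], [0.108, -0.204, 0], [0.126, -0.238, 0], [0.144, -0.272, 0], [0.162, -0.306, 0], [0.18, -0.34, 0], [0.198, -0.374, 0], [0.216, -0.408, 0], [0.234, -0.442, 0], [0.252, -0.476, 0], [0.27, -0.505, 0], [0.281, -0.525, 0], [0.289, -0.54, 0], [0.289, -0.54, 0], [0.289, -0.54, 0]], "rot": [[0, 0, 0.01], [0, 0, 0.02], [0, 0, 0.03], [0, 0, 0.04], [0, 0, 0.05], [0, 0, 0.06], [0, 0, 0.07], [0, 0, 0.08], [0, 0, 0.09], [0, 0, 0.1], [0, 0, 0.11], [0, 0, 0.12], [0, 0, 0.13], [0, 0, 0.14], [0, 0, 0.15], [0, 0, 0.16], [0, 0, 0.166], [0, 0, 0.166], [0, 0, 0.166]]}}

```text
time: 2.48
ee_pos: [0.5586, 0.0233, 0.2225]
eef_rot: [0.14, 0.99, -0.0, -0.0]
ft_force: [0.6, 1.3, -1.1]
width: 0.0873
grip_force: 0.0
```

```bash
python3 - <<'E'
from h import *
s=r.read_state();print(s['time'],s['ee_pos'],s['eef_rot'],s['ft_force'],s['joint_positions'])
look(['wrist','top','scene'],['dial_axis','crank_mid','bar_mid','caddy'],save='b')
E
```

```text
2.4833 [0.55855899 0.02327554 0.22247865] [ 1.40393123e-01  9.90095835e-01 -3.63389976e-05 -8.30131260e-05] [ 0.57181465  1.31964103 -1.06003178] [-0.45757879  0.18629865  0.38200501  1.65897791 -0.07148436  1.31028342
  1.22596013]
wrist dial_axis 0.66 [0.5992 0.014  0.0913]
wrist crank_mid 0.86 [0.564  0.0227 0.1157]
wrist bar_mid 0.64 [ 0.5637 -0.1394  0.0861]
wrist caddy 0.93 [ 5.814e-01 -4.520e-02 -5.000e-04]
top bar_mid 0.77 [ 0.5677 -0.141   0.0844]
top caddy 0.56 [ 0.5833 -0.0419  0.0015]
scene dial_axis 0.79 [0.6006 0.0161 0.0958]
scene crank_mid 0.56 [0.5586 0.0222 0.1136]
scene bar_mid 0.55 [ 0.5669 -0.1375  0.0882]
scene caddy 0.65 [ 0.5816 -0.0453  0.0033]
```

View pics/b_wrist.png

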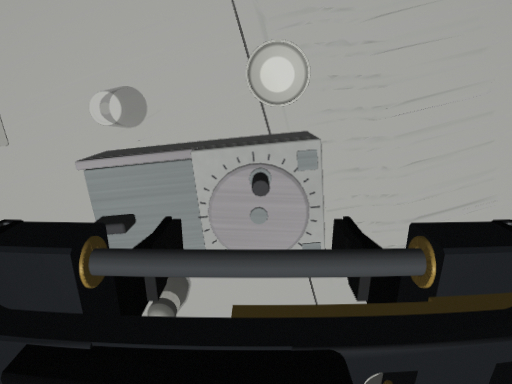

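The wrist view shows the dial hub at (259,215), the knob at about (261,184) with its foot at (260,177), the dish at (277,73) and the bar at (117,224). Next I'll back-project the hub, the knob and the disc's rim.

```bash
cat >> h.py <<'E'
def bp(cam,uv,z,M=None):
    M=M or r.camera_model(cam); T=np.array(M["T"])
    K=np.array([[M["fx"],0,M["cx"]],[0,M["fy"],M["cy"]],[0,0,1]])
    p=cv2.undistortPoints(np.array([[uv]],float),K,np.array([M["k1"],0,0,0,0.]))[0,0]
    d=T[:3,:3]@np.array([p[0],-p[1],-1]); return (T[:3,3]+d*(z-T[2,3])/d[2])[:2]
E
python3 - <<'E'
from h import *
for n,uv,z in [('hub',(259,215),.0945),('rimL',(208.5,213),.0935),('rimR',(309.5,213),.0935),('rimTop',(259,164),.0935),('knobtop',(261.5,188),.1305),('knobmid',(261,183),.1135)]: print(n,bp('wrist',uv,z).round(4))
im=cv2.imread('pics/b_wrist.png')[130:265,180:340]
cv2.imwrite('pics/c.png',cv2.resize(im,None,fx=4.5,fy=4.4,interpolation=cv2.INTER_CUBIC))
E
```

```text
hub [0.5945 0.0153]
rimL [ 0.5787 -0.0332]
rimR [0.607  0.0647]
rimTop [0.5446 0.0296]
knobtop [0.5581 0.0277]
knobmid [0.5581 0.0275]
```

View pics/c.png

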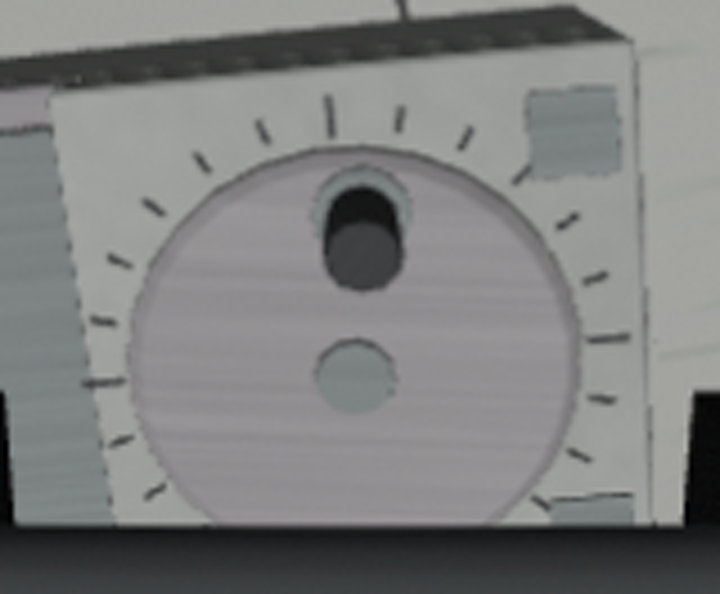

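{"op": "arm_command", "data": {"xyz": [[0, 0.002, -0.03], [0, 0.003, -0.06], [0, 0.003, -0.09], [0, 0.003, -0.11], [0, 0.003, -0.1215], [0, 0.003, -0.1215]], "rot": [[0, 0, 0], [0, 0, 0], [0, 0, 0], [0, 0, 0], [0, 0, -0.02], [0, 0, -0.02]]}}

```text
time: 3.73
ee_pos: [0.5571, 0.0268, 0.0988]
eef_rot: [0.15, 0.989, -0.001, -0.002]
ft_force: [0.3, 0.3, -0.2]
width: 0.087
grip_force: 0.0
```

{"op": "arm_command", "data": {"xyz": [[0, 0, 0], [0, 0, 0], [0, 0, 0], [0, 0, 0], [0, 0, 0], [0, 0, 0], [0, 0, 0], [0, 0, 0]], "rot": [[0, 0, 0], [0, 0, 0], [0, 0, 0], [0, 0, 0], [0, 0, 0], [0, 0, 0], [0, 0, 0], [0, 0, 0]], "grip": 0, "squeeze": 30}}

```text
time: 4.4
ee_pos: [0.5585, 0.027, 0.1012]
eef_rot: [0.149, 0.989, 0.0, 0.0]
ft_force: [-0.2, -0.0, -1.1]
width: 0.0415
grip_force: 0.0
```

```bash
cat > rows.py <<'E'
# rows for cranking the knob from angle a by d deg in n rows, tool turning along
import sys,json
from h import *
C=np.array([.595,.0148]);R=.038
def rows(a,d,n,hold=1,p0=None,turn=True):
    p0=C+R*np.array([np.cos(np.radians(a)),np.sin(np.radians(a))]) if p0 is None else p0
    xs=[];rs=[]
    for i in list(range(1,n+1))+[n]*hold:
        t=np.radians(a+d*i/n); q=C+R*np.array([np.cos(t),np.sin(t)])-p0
        xs.append([round(q[0],4),round(q[1],4),0]); rs.append([0,0,round(np.radians(d*i/n),3) if turn else 0])
    print(json.dumps(xs),json.dumps(rs))
def st():
    s=r.read_state(); p=np.array(s['ee_pos'])[:2]-C; f=np.array(s['ft_force'])
    a=np.degrees(np.arctan2(p[1],p[0])); u=p/np.hypot(*p)
    print('t',s['time'],'ang %.1f rad %.1fmm'%(a,1e3*np.hypot(*p)),'F cw %.1f radial %.1f z %.1f'%(f[:2]@[-u[1],u[0]],f[:2]@u,f[2]),'pos',np.round(s['ee_pos'],4),'w',s['width'],'j7',round(s['joint_positions'][6],2))
E
python3 -c "
from rows import *
st(); rows(162,-90,18)"
```

```text
t 4.4 ang 161.6 rad 38.5mm F cw 0.1 radial 0.2 z -1.1 pos [0.5585 0.027  0.1012] w 0.04152637870309783 j7 1.24
[[0.0012, 0.0031, 0], [0.0026, 0.0061, 0], [0.0043, 0.009, 0], [0.0062, 0.0117, 0], [0.0083, 0.0142, 0], [0.0107, 0.0165, 0], [0.0133, 0.0186, 0], [0.016, 0.0205, 0], [0.0189, 0.0221, 0], [0.0219, 0.0235, 0], [0.025, 0.0246, 0], [0.0282, 0.0254, 0], [0.0315, 0.026, 0], [0.0348, 0.0262, 0], [0.0381, 0.0262, 0], [0.0414, 0.0259, 0], [0.0447, 0.0253, 0], [0.0479, 0.0244, 0], [0.0479, 0.0244, 0]] [[0, 0, -0.087], [0, 0, -0.175], [0, 0, -0.262], [0, 0, -0.349], [0, 0, -0.436], [0, 0, -0.524], [0, 0, -0.611], [0, 0, -0.698], [0, 0, -0.785], [0, 0, -0.873], [0, 0, -0.96], [0, 0, -1.047], [0, 0, -1.134], [0, 0, -1.222], [0, 0, -1.309], [0, 0, -1.396], [0, 0, -1.484], [0, 0, -1.571], [0, 0, -1.571]]
```

{"op": "arm_command", "data": {"xyz": [[0, 0, 0], [0, 0, 0], [0, 0, 0], [0, 0, 0], [0, 0, 0], [0, 0, 0], [0, 0, 0]], "rot": [[0, 0, 0], [0, 0, 0], [0, 0, 0], [0, 0, 0], [0, 0, 0], [0, 0, 0], [0, 0, 0]]}}

```text
time: 4.98
ee_pos: [0.5585, 0.0269, 0.1011]
eef_rot: [0.149, 0.989, 0.0, -0.0]
ft_force: [0.1, 0.2, -0.0]
width: 0.0151
grip_force: 30.0
```

```bash
python3 -c "
from rows import *
st()"
```

```text
t 4.9833 ang 161.7 rad 38.5mm F cw -0.2 radial -0.1 z -0.0 pos [0.5585 0.0269 0.1011] w 0.015101782872540017 j7 1.24
```

{"op": "arm_command", "data": {"xyz": [[0.0012, 0.0031, 0], [0.0026, 0.0061, 0], [0.0043, 0.009, 0], [0.0062, 0.0117, 0], [0.0083, 0.0142, 0], [0.0107, 0.0165, 0], [0.0133, 0.0186, 0], [0.016, 0.0205, 0], [0.0189, 0.0221, 0], [0.0219, 0.0235, 0], [0.025, 0.0246, 0], [0.0282, 0.0254, 0], [0.0315, 0.026, 0], [0.0348, 0.0262, 0], [0.0381, 0.0262, 0], [0.0414, 0.0259, 0], [0.0447, 0.0253, 0], [0.0479, 0.0244, 0], [0.0479, 0.0244, 0]], "rot": [[0, 0, -0.087], [0, 0, -0.175], [0, 0, -0.262], [0, 0, -0.349], [0, 0, -0.436], [0, 0, -0.524], [0, 0, -0.611], [0, 0, -0.698], [0, 0, -0.785], [0, 0, -0.873], [0, 0, -0.96], [0, 0, -1.047], [0, 0, -1.134], [0, 0, -1.222], [0, 0, -1.309], [0, 0, -1.396], [0, 0, -1.484], [0, 0, -1.571], [0, 0, -1.571]]}}

```text
time: 6.57
ee_pos: [0.6066, 0.0508, 0.1009]
eef_rot: [0.806, 0.592, -0.0, 0.0]
ft_force: [0.1, -2.2, 1.2]
width: 0.0152
grip_force: 30.0
```

```bash
python3 -c "
from rows import *
st(); rows(72,-12,3,2)"
```

```text
t 6.5667 ang 72.1 rad 37.8mm F cw -0.8 radial -2.1 z 1.2 pos [0.6066 0.0508 0.1009] w 0.015240015137434849 j7 -0.25
[[0.0025, -0.0009, 0], [0.0049, -0.002, 0], [0.0073, -0.0032, 0], [0.0073, -0.0032, 0], [0.0073, -0.0032, 0]] [[0, 0, -0.07], [0, 0, -0.14], [0, 0, -0.209], [0, 0, -0.209], [0, 0, -0.209]]
```

{"op": "arm_command", "data": {"xyz": [[0.0025, -0.0009, 0], [0.0049, -0.002, 0], [0.0073, -0.0032, 0], [0.0095, -0.0046, 0], [0.0095, -0.0046, 0], [0.0095, -0.0046, 0]], "rot": [[0, 0, -0.07], [0, 0, -0.14], [0, 0, -0.209], [0, 0, -0.279], [0, 0, -0.279], [0, 0, -0.279]]}}

```text
time: 7.07
ee_pos: [0.6157, 0.0465, 0.101]
eef_rot: [0.879, 0.478, -0.0, 0.0]
ft_force: [-1.6, -1.1, -0.2]
width: 0.0152
grip_force: 30.0
```

```bash
python3 -c "
from rows import *
st()"
```

```text
t 7.0667 ang 56.9 rad 37.9mm F cw 0.7 radial -1.8 z -0.2 pos [0.6157 0.0465 0.101 ] w 0.015223502617522339 j7 -0.49
```

{"op": "arm_command", "data": {"xyz": [[0.0011, 0.0017, 0], [0.0011, 0.0017, 0], [0.0011, 0.0017, 0]], "rot": [[0, 0, 0], [0, 0, 0], [0, 0, 0]]}}

```text
time: 7.32
ee_pos: [0.6162, 0.0473, 0.1007]
eef_rot: [0.879, 0.477, -0.001, 0.0]
ft_force: [-3.8, -4.1, 0.7]
width: 0.0154
grip_force: 30.0
```

```bash
python3 -c "
from rows import *
st()"
```

```text
t 7.3167 ang 56.9 rad 38.8mm F cw 0.9 radial -5.4 z 0.7 pos [0.6162 0.0473 0.1007] w 0.015366314105962313 j7 -0.49
```

{"op": "arm_command", "data": {"xyz": [[-0.0011, -0.0017, 0], [-0.0011, -0.0017, 0], [-0.0011, -0.0017, 0]], "rot": [[0, 0, 0], [0, 0, 0], [0, 0, 0]]}}

```text
time: 7.57
ee_pos: [0.6157, 0.0467, 0.101]
eef_rot: [0.879, 0.476, -0.0, 0.0]
ft_force: [-1.8, -2.9, -0.4]
width: 0.0151
grip_force: 30.0
```

```bash
python3 -c "
from rows import *
st()
for a in range(56,-330,-10):
  n=2 
  print(a,end=' ');rows(a,-10,2,0)" | sed 's/\]\] \[\[.*/]]/'
```

```text
t 7.5667 ang 57.0 rad 38.0mm F cw -0.1 radial -3.5 z -0.4 pos [0.6157 0.0467 0.101 ] w 0.01511700172061143 j7 -0.49
56 [[0.0027, -0.002, 0], [0.0051, -0.0042, 0]]
46 [[0.0023, -0.0024, 0], [0.0043, -0.005, 0]]
36 [[0.0018, -0.0028, 0], [0.0034, -0.0057, 0]]
26 [[0.0013, -0.003, 0], [0.0024, -0.0062, 0]]
16 [[0.0008, -0.0032, 0], [0.0013, -0.0065, 0]]
6 [[0.0002, -0.0033, 0], [0.0001, -0.0066, 0]]
-4 [[-0.0004, -0.0033, 0], [-0.001, -0.0065, 0]]
-14 [[-0.0009, -0.0032, 0], [-0.0022, -0.0063, 0]]
-24 [[-0.0015, -0.003, 0], [-0.0032, -0.0058, 0]]
-34 [[-0.002, -0.0027, 0], [-0.0042, -0.0051, 0]]
-44 [[-0.0024, -0.0023, 0], [-0.005, -0.0043, 0]]
-54 [[-0.0028, -0.0018, 0], [-0.0057, -0.0034, 0]]
-64 [[-0.003, -0.0013, 0], [-0.0062, -0.0024, 0]]
-74 [[-0.0032, -0.0008, 0], [-0.0065, -0.0013, 0]]
-84 [[-0.0033, -0.0002, 0], [-0.0066, -0.0001, 0]]
-94 [[-0.0033, 0.0004, 0], [-0.0065, 0.001, 0]]
-104 [[-0.0032, 0.0009, 0], [-0.0063, 0.0022, 0]]
-114 [[-0.003, 0.0015, 0], [-0.0058, 0.0032, 0]]
-124 [[-0.0027, 0.002, 0], [-0.0051, 0.0042, 0]]
-134 [[-0.0023, 0.0024, 0], [-0.0043, 0.005, 0]]
-1
[... 219 characters left out ...]
 0], [0.001, 0.0065, 0]]
-194 [[0.0009, 0.0032, 0], [0.0022, 0.0063, 0]]
-204 [[0.0015, 0.003, 0], [0.0032, 0.0058, 0]]
-214 [[0.002, 0.0027, 0], [0.0042, 0.0051, 0]]
-224 [[0.0024, 0.0023, 0], [0.005, 0.0043, 0]]
-234 [[0.0028, 0.0018, 0], [0.0057, 0.0034, 0]]
-244 [[0.003, 0.0013, 0], [0.0062, 0.0024, 0]]
-254 [[0.0032, 0.0008, 0], [0.0065, 0.0013, 0]]
-264 [[0.0033, 0.0002, 0], [0.0066, 0.0001, 0]]
-274 [[0.0033, -0.0004, 0], [0.0065, -0.001, 0]]
-284 [[0.0032, -0.0009, 0], [0.0063, -0.0022, 0]]
-294 [[0.003, -0.0015, 0], [0.0058, -0.0032, 0]]
-304 [[0.0027, -0.002, 0], [0.0051, -0.0042, 0]]
-314 [[0.0023, -0.0024, 0], [0.0043, -0.005, 0]]
-324 [[0.0018, -0.0028, 0], [0.0034, -0.0057, 0]]
```

```bash
python3 -c "
from rows import *
for a in range(56,-240,-12):
  print(a,end=' ');rows(a,-12,3,0)" | sed 's/\]\] \[\[.*/]]/'
```

```text
56 [[0.0021, -0.0016, 0], [0.0042, -0.0033, 0], [0.0061, -0.0051, 0]]
44 [[0.0018, -0.002, 0], [0.0034, -0.0041, 0], [0.0049, -0.0063, 0]]
32 [[0.0013, -0.0023, 0], [0.0025, -0.0047, 0], [0.0035, -0.0071, 0]]
20 [[0.0008, -0.0025, 0], [0.0015, -0.0051, 0], [0.0019, -0.0077, 0]]
8 [[0.0003, -0.0026, 0], [0.0004, -0.0053, 0], [0.0003, -0.0079, 0]]
-4 [[-0.0003, -0.0026, 0], [-0.0007, -0.0052, 0], [-0.0014, -0.0078, 0]]
-16 [[-0.0008, -0.0025, 0], [-0.0018, -0.005, 0], [-0.003, -0.0074, 0]]
-28 [[-0.0013, -0.0023, 0], [-0.0028, -0.0045, 0], [-0.0044, -0.0066, 0]]
-40 [[-0.0018, -0.002, 0], [-0.0037, -0.0038, 0], [-0.0057, -0.0055, 0]]
-52 [[-0.0021, -0.0016, 0], [-0.0044, -0.003, 0], [-0.0067, -0.0042, 0]]
-64 [[-0.0024, -0.0011, 0], [-0.0049, -0.002, 0], [-0.0075, -0.0027, 0]]
-76 [[-0.0026, -0.0006, 0], [-0.0052, -0.0009, 0], [-0.0079, -0.0011, 0]]
-88 [[-0.0027, 0.0, 0], [-0.0053, 0.0002, 0], [-0.0079, 0.0006, 0]]
-100 [[-0.0026, 0.0006, 0], [-0.0051, 0.0013, 0], [-0.0076, 0.0022, 0]]
-112 [[-0.0024, 0.0011, 0], [-0.0048, 0.0023, 0], [-0.007, 0.0037, 0]]
-124 [[-0.0021, 0.0016, 0], [-0.0042, 0.0033, 0], [-0.0061, 0.0051, 0]]
-136 [[-0.0018, 0.002, 0], [-0.0034, 0.0041, 0], [-0.0049, 0.0063, 0]]
-148 [[-0.0013, 0.0023, 0], [-0.0025, 0.0047, 0], [-0.0035, 0.0071, 0]]
-160 [[-0.0008, 0.0025, 0], [-0.0015, 0.0051, 0], [-0.0019, 0.0077, 0]]
-172 [[-0.0003, 0.0026, 0], [-0.0004, 0.0053, 0], [-0.0003, 0.0079, 0]]
-184 [[0.0003, 0.0026, 0], [0.0007, 0.0052, 0], [0.0014, 0.0078, 0]]
-196 [[0.0008, 0.0025, 0], [0.0018, 0.005, 0], [0.003, 0.0074, 0]]
-208 [[0.0013, 0.0023, 0], [0.0028, 0.0045, 0], [0.0044, 0.0066, 0]]
-220 [[0.0018, 0.002, 0], [0.0037, 0.0038, 0], [0.0057, 0.0055, 0]]
-232 [[0.0021, 0.0016, 0], [0.0044, 0.003, 0], [0.0067, 0.0042, 0]]
```

{"op": "arm_command", "data": {"xyz": [[0.0023, -0.0016, 0], [0.0043, -0.0033, 0], [0.0061, -0.0051, 0], [0.0061, -0.0051, 0], [0.0061, -0.0051, 0]], "rot": [[0, 0, -0.07], [0, 0, -0.14], [0, 0, -0.209], [0, 0, -0.209], [0, 0, -0.209]]}}

```text
time: 7.98
ee_pos: [0.6218, 0.0418, 0.1009]
eef_rot: [0.924, 0.383, -0.0, 0.0]
ft_force: [-2.7, -2.5, -1.4]
width: 0.015
grip_force: 30.0
```

{"op": "arm_command", "data": {"xyz": [[0.0018, -0.002, 0], [0.0034, -0.0041, 0], [0.0049, -0.0063, 0], [0.0049, -0.0063, 0], [0.0049, -0.0063, 0]], "rot": [[0, 0, -0.07], [0, 0, -0.14], [0, 0, -0.209], [0, 0, -0.209], [0, 0, -0.209]]}}

```text
time: 8.4
ee_pos: [0.6267, 0.0357, 0.1009]
eef_rot: [0.959, 0.285, -0.0, 0.0]
ft_force: [-2.9, -1.5, 1.2]
width: 0.0149
grip_force: 30.0
```

{"op": "arm_command", "data": {"xyz": [[0.0013, -0.0023, 0], [0.0025, -0.0047, 0], [0.0035, -0.0071, 0], [0.0035, -0.0071, 0], [0.0035, -0.0071, 0]], "rot": [[0, 0, -0.07], [0, 0, -0.14], [0, 0, -0.209], [0, 0, -0.209], [0, 0, -0.209]]}}

```text
time: 8.82
ee_pos: [0.6303, 0.0286, 0.101]
eef_rot: [0.983, 0.184, -0.0, -0.0]
ft_force: [-2.0, -0.6, -0.2]
width: 0.0152
grip_force: 30.0
```

{"op": "arm_command", "data": {"xyz": [[0.0008, -0.0025, 0], [0.0015, -0.0051, 0], [0.0019, -0.0077, 0], [0.0019, -0.0077, 0], [0.0019, -0.0077, 0]], "rot": [[0, 0, -0.07], [0, 0, -0.14], [0, 0, -0.209], [0, 0, -0.209], [0, 0, -0.209]]}}

```text
time: 9.23
ee_pos: [0.6323, 0.0209, 0.101]
eef_rot: [0.997, 0.08, 0.0, 0.0]
ft_force: [-1.9, 0.5, -0.3]
width: 0.0152
grip_force: 30.0
```

{"op": "arm_command", "data": {"xyz": [[0.0003, -0.0026, 0], [0.0004, -0.0053, 0], [0.0003, -0.0079, 0], [0.0003, -0.0079, 0], [0.0003, -0.0079, 0]], "rot": [[0, 0, -0.07], [0, 0, -0.14], [0, 0, -0.209], [0, 0, -0.209], [0, 0, -0.209]]}}

```text
time: 9.65
ee_pos: [0.6327, 0.013, 0.1011]
eef_rot: [1.0, -0.024, 0.0, 0.0]
ft_force: [-1.7, 0.8, -1.6]
width: 0.0151
grip_force: 30.0
```

{"op": "arm_command", "data": {"xyz": [[-0.0003, -0.0026, 0], [-0.0007, -0.0052, 0], [-0.0014, -0.0078, 0], [-0.0014, -0.0078, 0], [-0.0014, -0.0078, 0]], "rot": [[0, 0, -0.07], [0, 0, -0.14], [0, 0, -0.209], [0, 0, -0.209], [0, 0, -0.209]]}}

```text
time: 10.07
ee_pos: [0.6314, 0.0054, 0.1011]
eef_rot: [0.992, -0.128, 0.0, -0.0]
ft_force: [-0.7, 2.2, -1.5]
width: 0.0148
grip_force: 30.0
```

{"op": "arm_command", "data": {"xyz": [[-0.0008, -0.0025, 0], [-0.0018, -0.005, 0], [-0.003, -0.0074, 0], [-0.003, -0.0074, 0], [-0.003, -0.0074, 0]], "rot": [[0, 0, -0.07], [0, 0, -0.14], [0, 0, -0.209], [0, 0, -0.209], [0, 0, -0.209]]}}

```text
time: 10.48
ee_pos: [0.6285, -0.0023, 0.1012]
eef_rot: [0.973, -0.231, 0.0, 0.0]
ft_force: [0.4, 0.1, -0.5]
width: 0.0154
grip_force: 30.0
```

{"op": "arm_command", "data": {"xyz": [[-0.0013, -0.0023, 0], [-0.0028, -0.0045, 0], [-0.0044, -0.0066, 0], [-0.0044, -0.0066, 0], [-0.0044, -0.0066, 0]], "rot": [[0, 0, -0.07], [0, 0, -0.14], [0, 0, -0.209], [0, 0, -0.209], [0, 0, -0.209]]}}

```text
time: 10.9
ee_pos: [0.6241, -0.0091, 0.1012]
eef_rot: [0.944, -0.331, 0.0, 0.0]
ft_force: [1.5, 0.8, -0.0]
width: 0.015
grip_force: 30.0
```

{"op": "arm_command", "data": {"xyz": [[-0.0018, -0.002, 0], [-0.0037, -0.0038, 0], [-0.0057, -0.0055, 0], [-0.0057, -0.0055, 0], [-0.0057, -0.0055, 0]], "rot": [[0, 0, -0.07], [0, 0, -0.14], [0, 0, -0.209], [0, 0, -0.209], [0, 0, -0.209]]}}

```text
time: 11.32
ee_pos: [0.6183, -0.0148, 0.1012]
eef_rot: [0.904, -0.428, 0.0, 0.0]
ft_force: [1.8, 0.1, -0.3]
width: 0.0154
grip_force: 30.0
```

{"op": "arm_command", "data": {"xyz": [[-0.0021, -0.0016, 0], [-0.0044, -0.003, 0], [-0.0067, -0.0042, 0], [-0.0067, -0.0042, 0], [-0.0067, -0.0042, 0]], "rot": [[0, 0, -0.07], [0, 0, -0.14], [0, 0, -0.209], [0, 0, -0.209], [0, 0, -0.209]]}}

```text
time: 11.73
ee_pos: [0.6116, -0.0191, 0.1012]
eef_rot: [0.854, -0.52, 0.0, 0.0]
ft_force: [2.7, -1.1, 0.9]
width: 0.0152
grip_force: 30.0
```

{"op": "arm_command", "data": {"xyz": [[-0.0024, -0.0011, 0], [-0.0049, -0.002, 0], [-0.0075, -0.0027, 0], [-0.0075, -0.0027, 0], [-0.0075, -0.0027, 0]], "rot": [[0, 0, -0.07], [0, 0, -0.14], [0, 0, -0.209], [0, 0, -0.209], [0, 0, -0.209]]}}

```text
time: 12.15
ee_pos: [0.606, -0.0208, 0.1016]
eef_rot: [0.796, -0.606, 0.002, -0.001]
ft_force: [10.3, 0.8, -3.4]
width: 0.0154
grip_force: 30.1
```

That's the stop: tangential force jumped from about 2 N to 10 N at about −72.5°. Allowing for the buffer's give (about 3°), it was met at about −70°. Targets are 380° (anticlockwise), then 200°.

```bash
python3 - <<'E'
from rows import *
st()
d=452/52; tr=94/52
for a0,n in [(0,20),(20,20),(40,12)]:
    pc=lambda i: C+R*np.array([np.cos(np.radians(-76+d*i)),np.sin(np.radians(-76+d*i))])
    print(json.dumps([[*(pc(a0+i)-pc(a0)).round(4),0] for i in range(1,n+1)]))
    print(json.dumps([[0,0,round(np.radians(tr*i),3)] for i in range(1,n+1)]))
E
```

```text
t 12.15 ang -72.8 rad 37.2mm F cw 10.1 radial 2.3 z -3.4 pos [ 0.606  -0.0208  0.1016] w 0.01540514047208174 j7 -2.41
[[0.0055, 0.0018, 0], [0.0106, 0.0044, 0], [0.0153, 0.0078, 0], [0.0194, 0.0118, 0], [0.0228, 0.0164, 0], [0.0256, 0.0215, 0], [0.0275, 0.0269, 0], [0.0286, 0.0326, 0], [0.0288, 0.0384, 0], [0.0281, 0.0441, 0], [0.0266, 0.0496, 0], [0.0243, 0.0549, 0], [0.0212, 0.0597, 0], [0.0174, 0.0641, 0], [0.0129, 0.0678, 0], [0.008, 0.0708, 0], [0.0027, 0.073, 0], [-0.0029, 0.0743, 0], [-0.0086, 0.0749, 0], [-0.0144, 0.0745, 0]]
[[0, 0, 0.032], [0, 0, 0.063], [0, 0, 0.095], [0, 0, 0.126], [0, 0, 0.158], [0, 0, 0.189], [0, 0, 0.221], [0, 0, 0.252], [0, 0, 0.284], [0, 0, 0.316], [0, 0, 0.347], [0, 0, 0.379], [0, 0, 0.41], [0, 0, 0.442], [0, 0, 0.473], [0, 0, 0.505], [0, 0, 0.536], [0, 0, 0.568], [0, 0, 0.599], [0, 0, 0.631]]
[[-0.0056, -0.0012, 0], [-0.011, -0.0033, 0], [-0.016, -0.0061, 0], [-0.0205, -0.0097, 0], [-0.0245, -0.0139, 0], [-0.0277, -0.0186, 0], [-0.0302, -0.0238, 0], [-0.0319, -0.0293, 0], [-0.0327, -0.035, 0], [-0.0327, -0.0408, 0], [-0.0318, -0.0465, 0], [-0.03, -
[... 225 characters left out ...]
, 0, 0.095], [0, 0, 0.126], [0, 0, 0.158], [0, 0, 0.189], [0, 0, 0.221], [0, 0, 0.252], [0, 0, 0.284], [0, 0, 0.316], [0, 0, 0.347], [0, 0, 0.379], [0, 0, 0.41], [0, 0, 0.442], [0, 0, 0.473], [0, 0, 0.505], [0, 0, 0.536], [0, 0, 0.568], [0, 0, 0.599], [0, 0, 0.631]]
[[0.0057, 0.0006, 0], [0.0113, 0.0021, 0], [0.0166, 0.0044, 0], [0.0215, 0.0074, 0], [0.0258, 0.0112, 0], [0.0296, 0.0156, 0], [0.0326, 0.0205, 0], [0.0349, 0.0258, 0], [0.0363, 0.0313, 0], [0.0369, 0.0371, 0], [0.0366, 0.0428, 0], [0.0354, 0.0485, 0]]
[[0, 0, 0.032], [0, 0, 0.063], [0, 0, 0.095], [0, 0, 0.126], [0, 0, 0.158], [0, 0, 0.189], [0, 0, 0.221], [0, 0, 0.252], [0, 0, 0.284], [0, 0, 0.316], [0, 0, 0.347], [0, 0, 0.379]]
```

{"op": "arm_command", "data": {"xyz": [[0.0055, 0.0018, 0], [0.0106, 0.0044, 0], [0.0153, 0.0078, 0], [0.0194, 0.0118, 0], [0.0228, 0.0164, 0], [0.0256, 0.0215, 0], [0.0275, 0.0269, 0], [0.0286, 0.0326, 0], [0.0288, 0.0384, 0], [0.0281, 0.0441, 0], [0.0266, 0.0496, 0], [0.0243, 0.0549, 0], [0.0212, 0.0597, 0], [0.0174, 0.0641, 0], [0.0129, 0.0678, 0], [0.008, 0.0708, 0], [0.0027, 0.073, 0], [-0.0029, 0.0743, 0], [-0.0086, 0.0749, 0], [-0.0144, 0.0745, 0]], "rot": [[0, 0, 0.032], [0, 0, 0.063], [0, 0, 0.095], [0, 0, 0.126], [0, 0, 0.158], [0, 0, 0.189], [0, 0, 0.221], [0, 0, 0.252], [0, 0, 0.284], [0, 0, 0.316], [0, 0, 0.347], [0, 0, 0.379], [0, 0, 0.41], [0, 0, 0.442], [0, 0, 0.473], [0, 0, 0.505], [0, 0, 0.536], [0, 0, 0.568], [0, 0, 0.599], [0, 0, 0.631]], "squeeze": 40}}

```text
time: 13.82
ee_pos: [0.589, 0.0528, 0.101]
eef_rot: [0.944, -0.33, 0.0, 0.0]
ft_force: [1.5, -4.1, -3.1]
width: 0.0151
grip_force: 40.0
```

```bash
python3 -c "
from rows import *
st()"
```

```text
t 13.8167 ang 98.9 rad 38.4mm F cw -0.8 radial -4.3 z -3.1 pos [0.589  0.0528 0.101 ] w 0.015081427900360279 j7 -1.99
```

{"op": "arm_command", "data": {"xyz": [[-0.0056, -0.0012, 0], [-0.011, -0.0033, 0], [-0.016, -0.0061, 0], [-0.0205, -0.0097, 0], [-0.0245, -0.0139, 0], [-0.0277, -0.0186, 0], [-0.0302, -0.0238, 0], [-0.0319, -0.0293, 0], [-0.0327, -0.035, 0], [-0.0327, -0.0408, 0], [-0.0318, -0.0465, 0], [-0.03, -0.052, 0], [-0.0274, -0.0571, 0], [-0.0241, -0.0618, 0], [-0.0201, -0.066, 0], [-0.0156, -0.0695, 0], [-0.0105, -0.0723, 0], [-0.0051, -0.0742, 0], [0.0006, -0.0754, 0], [0.0063, -0.0756, 0]], "rot": [[0, 0, 0.032], [0, 0, 0.063], [0, 0, 0.095], [0, 0, 0.126], [0, 0, 0.158], [0, 0, 0.189], [0, 0, 0.221], [0, 0, 0.252], [0, 0, 0.284], [0, 0, 0.316], [0, 0, 0.347], [0, 0, 0.379], [0, 0, 0.41], [0, 0, 0.442], [0, 0, 0.473], [0, 0, 0.505], [0, 0, 0.536], [0, 0, 0.568], [0, 0, 0.599], [0, 0, 0.631]]}}

```text
time: 15.48
ee_pos: [0.5956, -0.0232, 0.1013]
eef_rot: [1.0, -0.021, 0.0, 0.0]
ft_force: [-0.7, -3.6, 0.7]
width: 0.015
grip_force: 40.0
```

```bash
python3 -c "
from rows import *
st()"
```

```text
t 15.4833 ang -89.0 rad 38.0mm F cw -0.7 radial 3.6 z 0.7 pos [ 0.5956 -0.0232  0.1013] w 0.014977095309008235 j7 -1.3
```

{"op": "arm_command", "data": {"xyz": [[0.0057, 0.0006, 0], [0.0113, 0.0021, 0], [0.0166, 0.0044, 0], [0.0215, 0.0074, 0], [0.0258, 0.0112, 0], [0.0296, 0.0156, 0], [0.0326, 0.0205, 0], [0.0349, 0.0258, 0], [0.0363, 0.0313, 0], [0.0369, 0.0371, 0], [0.0366, 0.0428, 0], [0.0354, 0.0485, 0], [0.0354, 0.0485, 0], [0.0354, 0.0485, 0]], "rot": [[0, 0, 0.032], [0, 0, 0.063], [0, 0, 0.095], [0, 0, 0.126], [0, 0, 0.158], [0, 0, 0.189], [0, 0, 0.221], [0, 0, 0.252], [0, 0, 0.284], [0, 0, 0.316], [0, 0, 0.347], [0, 0, 0.379], [0, 0, 0.379], [0, 0, 0.379]]}}

```text
time: 16.65
ee_pos: [0.6308, 0.0267, 0.101]
eef_rot: [0.986, 0.167, -0.0, -0.0]
ft_force: [-1.4, -0.8, 0.6]
width: 0.015
grip_force: 40.0
```

```bash
python3 - <<'E'
from rows import *
st()
import rows
rows.C[:]=[.595,.0137]; st()
q=r.read_state()['eef_rot'];print(np.degrees(np.arctan2(2*q[1]**2-1,2*q[0]*q[1])))
E
```

```text
t 16.65 ang 18.4 rad 37.7mm F cw -0.3 radial -1.6 z 0.6 pos [0.6308 0.0267 0.101 ] w 0.0150037587781115 j7 -1.03
t 16.65 ang 20.0 rad 38.1mm F cw -0.3 radial -1.6 z 0.6 pos [0.6308 0.0267 0.101 ] w 0.0150037587781115 j7 -1.03
-70.82404805667443
```

```bash
python3 - <<'E'
from rows import *
import rows as q
q.C[:]=[.595,.0137]
q.rows(20,-178,19,0,p0=np.array([.6308,.0267]),turn=False)
E
```

```text
[[0.0015, -0.006, 0], [0.0022, -0.0122, 0], [0.0018, -0.0184, 0], [0.0004, -0.0244, 0], [-0.0019, -0.0302, 0], [-0.0051, -0.0354, 0], [-0.0092, -0.0401, 0], [-0.014, -0.0441, 0], [-0.0193, -0.0472, 0], [-0.0251, -0.0495, 0], [-0.0312, -0.0507, 0], [-0.0374, -0.051, 0], [-0.0436, -0.0502, 0], [-0.0495, -0.0484, 0], [-0.0551, -0.0457, 0], [-0.0602, -0.0422, 0], [-0.0646, -0.0378, 0], [-0.0682, -0.0328, 0], [-0.071, -0.0272, 0]] [[0, 0, 0], [0, 0, 0], [0, 0, 0], [0, 0, 0], [0, 0, 0], [0, 0, 0], [0, 0, 0], [0, 0, 0], [0, 0, 0], [0, 0, 0], [0, 0, 0], [0, 0, 0], [0, 0, 0], [0, 0, 0], [0, 0, 0], [0, 0, 0], [0, 0, 0], [0, 0, 0], [0, 0, 0]]
```

{"op": "arm_command", "data": {"xyz": [[0.0015, -0.006, 0], [0.0022, -0.0122, 0], [0.0018, -0.0184, 0], [0.0004, -0.0244, 0], [-0.0019, -0.0302, 0], [-0.0051, -0.0354, 0], [-0.0092, -0.0401, 0], [-0.014, -0.0441, 0], [-0.0193, -0.0472, 0], [-0.0251, -0.0495, 0], [-0.0312, -0.0507, 0], [-0.0374, -0.051, 0], [-0.0436, -0.0502, 0], [-0.0495, -0.0484, 0], [-0.0551, -0.0457, 0], [-0.0602, -0.0422, 0], [-0.0646, -0.0378, 0], [-0.0682, -0.0328, 0], [-0.071, -0.0272, 0], [-0.071, -0.0272, 0]], "rot": [[0, 0, 0], [0, 0, 0], [0, 0, 0], [0, 0, 0], [0, 0, 0], [0, 0, 0], [0, 0, 0], [0, 0, 0], [0, 0, 0], [0, 0, 0], [0, 0, 0], [0, 0, 0], [0, 0, 0], [0, 0, 0], [0, 0, 0], [0, 0, 0], [0, 0, 0], [0, 0, 0], [0, 0, 0], [0, 0, 0]]}}

```text
time: 18.32
ee_pos: [0.5596, -0.0005, 0.1012]
eef_rot: [0.986, 0.167, -0.0, -0.0]
ft_force: [-1.1, 0.8, -0.4]
width: 0.0149
grip_force: 40.0
```

```bash
python3 - <<'E'
from rows import *
import rows
rows.C[:]=[.595,.0137]; st()
E
```

```text
t 18.3167 ang -158.2 rad 38.1mm F cw -1.2 radial 0.7 z -0.4 pos [ 5.596e-01 -5.000e-04  1.012e-01] w 0.014870447060676983 j7 -1.04
```

{"op": "arm_command", "data": {"xyz": [[-0.0003, 0.0005, 0], [-0.0004, 0.0009, 0], [-0.0004, 0.0009, 0]], "rot": [[0, 0, 0], [0, 0, 0], [0, 0, 0]]}}

```text
time: 18.57
ee_pos: [0.5598, -0.0008, 0.1012]
eef_rot: [0.986, 0.166, -0.0, 0.0]
ft_force: [-0.8, 0.7, -0.0]
width: 0.015
grip_force: 40.0
```

{"op": "arm_command", "data": {"xyz": [[0, 0, 0], [0, 0, 0], [0, 0, 0], [0, 0, 0], [0, 0, 0], [0, 0, 0], [0, 0, 0]], "rot": [[0, 0, 0], [0, 0, 0], [0, 0, 0], [0, 0, 0], [0, 0, 0], [0, 0, 0], [0, 0, 0]], "grip": 0.5}}

```text
time: 19.15
ee_pos: [0.5598, -0.0005, 0.1011]
eef_rot: [0.986, 0.166, 0.0, 0.0]
ft_force: [-0.2, 0.2, -0.2]
width: 0.0428
grip_force: 0.0
```

{"op": "arm_command", "data": {"xyz": [[0, 0, 0.03], [0, 0, 0.06], [0, 0, 0.09], [0, -0.03, 0.11], [0.001, -0.06, 0.11], [0.003, -0.09, 0.11], [0.005, -0.12, 0.11], [0.006, -0.138, 0.11], [0.006, -0.138, 0.11], [0.006, -0.138, 0.11], [0.006, -0.138, 0.11], [0.006, -0.138, 0.11], [0.006, -0.138, 0.11], [0.006, -0.138, 0.11]], "rot": [[0, 0, 0], [0, 0, 0], [0, 0, 0.1], [0, 0, 0.2], [0, 0, 0.3], [0, 0, 0.4], [0, 0, 0.5], [0, 0, 0.6], [0, 0, 0.7], [0, 0, 0.8], [0, 0, 0.9], [0, 0, 1.0], [0, 0, 1.04], [0, 0, 1.04]]}}

```text
time: 20.32
ee_pos: [0.5657, -0.1386, 0.2111]
eef_rot: [0.773, 0.635, 0.0, 0.0]
ft_force: [0.6, 0.3, 0.1]
width: 0.0436
grip_force: 0.0
```

```bash
python3 - <<'E'
from rows import *
st()
look(['wrist','top','scene'],['dial_axis','crank_mid','bar_mid'],save='d')
print(bp('wrist',(0,0),.1))
E
```

```text
t 20.3167 ang -100.8 rad 156.2mm F cw 0.5 radial -0.4 z 0.1 pos [ 0.5657 -0.1386  0.2111] w 0.04361521133235857 j7 0.15
wrist dial_axis 0.59 [0.5975 0.0169 0.0933]
wrist crank_mid 0.78 [ 5.629e-01 -1.000e-04  1.140e-01]
wrist bar_mid 0.67 [ 0.5655 -0.1375  0.0858]
top dial_axis 0.82 [0.5921 0.0178 0.0993]
top crank_mid 0.41 [ 0.5583 -0.0012  0.1158]
scene dial_axis 0.58 [0.5947 0.0154 0.0948]
scene crank_mid 0.45 [ 0.5607 -0.0035  0.1172]
scene bar_mid 0.77 [ 0.5641 -0.1355  0.0857]
[0.37868217 0.06971144]
```

View pics/d_wrist.png

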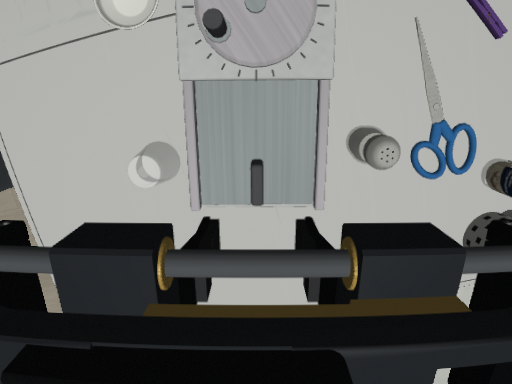

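The wrist view shows the bar at (257,183), parallel to the fingers' plane and centred between them. The crank is at (217,24) and the shaker and glass are clear. Lowering onto the bar.

```bash
python3 - <<'E'
from rows import *
for v in (162,190,205): print(bp('wrist',(257,v),.101 if v<200 else .069).round(4))
q=r.read_state()['eef_rot'];print(np.degrees(np.arctan2(2*q[1]**2-1,2*q[0]*q[1])))
print([bp('wrist',p,.072).round(4) for p in [(190,80),(196,208),(327,80),(320,208)]])
E
```

```text
[ 0.5701 -0.1181]
[ 0.5649 -0.1437]
[ 0.5599 -0.1689]
-11.29074589755333
[array([ 0.5229, -0.0343]), array([ 0.4972, -0.1586]), array([ 0.6489, -0.0596]), array([ 0.6236, -0.1841])]
```

{"op": "arm_command", "data": {"xyz": [[0, 0.001, -0.03], [0, 0.001, -0.06], [0, 0.001, -0.09]], "rot": [[0, 0, 0], [0, 0, 0], [0, 0, 0]]}}

```text
time: 21.17
ee_pos: [0.5661, -0.1373, 0.1203]
eef_rot: [0.773, 0.634, 0.001, 0.0]
ft_force: [0.5, -0.2, -0.4]
width: 0.0439
grip_force: 0.0
```

{"op": "arm_command", "data": {"xyz": [[0, 0, -0.025], [0, 0, -0.042], [0, 0, -0.042]], "rot": [[0, 0, 0], [0, 0, 0], [0, 0, 0]]}}

```text
time: 21.42
ee_pos: [0.5635, -0.1369, 0.0756]
eef_rot: [0.773, 0.634, -0.002, -0.002]
ft_force: [0.1, 0.2, 0.7]
width: 0.0436
grip_force: 0.0
```

{"op": "arm_command", "data": {"xyz": [[0, 0, 0], [0, 0, 0], [0, 0, 0], [0, 0, 0], [0, 0, 0], [0, 0, 0], [0, 0, 0], [0, 0, 0], [0, 0, 0]], "rot": [[0, 0, 0], [0, 0, 0], [0, 0, 0], [0, 0, 0], [0, 0, 0], [0, 0, 0], [0, 0, 0], [0, 0, 0], [0, 0, 0]], "grip": 0, "squeeze": 25}}

```text
time: 22.17
ee_pos: [0.5657, -0.1373, 0.0797]
eef_rot: [0.773, 0.634, 0.0, -0.0]
ft_force: [-3.2, 1.1, 6.3]
width: 0.0118
grip_force: 25.1
```

{"op": "arm_command", "data": {"xyz": [[0.0006, 0.0029, 0], [0.0012, 0.0059, 0], [0.0016, 0.0078, 0], [0.0016, 0.0078, 0], [0.0016, 0.0078, 0]], "rot": [[0, 0, 0], [0, 0, 0], [0, 0, 0], [0, 0, 0], [0, 0, 0]]}}

```text
time: 22.58
ee_pos: [0.5672, -0.1295, 0.0796]
eef_rot: [0.773, 0.634, -0.0, -0.0]
ft_force: [-5.9, 1.1, 7.4]
width: 0.0115
grip_force: 25.1
```

{"op": "arm_command", "data": {"xyz": [[-0.001, 0.0037, 0.001], [-0.001, 0.0073, 0.001], [-0.0005, 0.011, 0.001], [0.0003, 0.0147, 0.001], [0.001, 0.0183, 0.001], [0.0017, 0.022, 0.001], [0.0025, 0.0257, 0.001], [0.0033, 0.0293, 0.001], [0.004, 0.033, 0.001], [0.0047, 0.0365, 0.001], [0.005, 0.038, 0.001], [0.005, 0.038, 0.001], [0.005, 0.038, 0.001]], "rot": [[0, 0, 0], [0, 0, 0], [0, 0, 0], [0, 0, 0], [0, 0, 0], [0, 0, 0], [0, 0, 0], [0, 0, 0], [0, 0, 0], [0, 0, 0], [0, 0, 0], [0, 0, 0], [0, 0, 0]]}}

```text
time: 23.67
ee_pos: [0.5742, -0.0913, 0.0799]
eef_rot: [0.773, 0.635, 0.001, 0.002]
ft_force: [11.4, -1.9, -13.4]
width: 0.0115
grip_force: 25.1
```

{"op": "arm_command", "data": {"xyz": [[0.002, 0.001, -0.001], [0.0022, 0.0025, -0.001], [0.0026, 0.004, -0.001], [0.003, 0.0055, -0.001], [0.003, 0.0055, -0.001], [0.003, 0.0055, -0.001]], "rot": [[0, 0, 0], [0, 0, 0], [0, 0, 0], [0, 0, 0], [0, 0, 0], [0, 0, 0]]}}

```text
time: 24.17
ee_pos: [0.575, -0.0881, 0.0797]
eef_rot: [0.774, 0.634, -0.001, 0.001]
ft_force: [-4.4, -6.5, 5.1]
width: 0.0118
grip_force: 25.1
```

```bash
python3 - <<'E'
from rows import *
s=r.read_state();print(s['ee_pos'],s['ft_force'],s['torque'])
look(['top','scene'],['bar_mid'],save='e')
E
```

```text
[ 0.57497693 -0.08810874  0.07966765] [-4.42633542 -6.47379849  5.12987376] [-1.35240433  0.89833034  0.23399763]
scene bar_mid 0.69 [ 0.5769 -0.0876  0.0897]
```

{"op": "arm_command", "data": {"xyz": [[-0.0005, 0.001, 0], [-0.0005, 0.002, 0], [-0.0005, 0.002, 0], [-0.0005, 0.002, 0]], "rot": [[0, 0, 0], [0, 0, 0], [0, 0, 0], [0, 0, 0]]}}

```text
time: 24.7
ee_pos: [0.5749, -0.0881, 0.0798]
eef_rot: [0.774, 0.633, -0.001, 0.002]
ft_force: [0.3, -11.7, 1.2]
width: 0.0116
grip_force: 25.1
```

{"op": "arm_command", "data": {"xyz": [[0, 0, 0], [0, 0, 0], [0, 0, 0], [0, 0, 0], [0, 0, 0], [0, 0, 0], [0, 0, 0]], "rot": [[0, 0, 0], [0, 0, 0], [0, 0, 0], [0, 0, 0], [0, 0, 0], [0, 0, 0], [0, 0, 0]], "grip": 0.5}}

```text
time: 25.28
ee_pos: [0.5749, -0.0839, 0.0791]
eef_rot: [0.773, 0.634, 0.0, -0.0]
ft_force: [0.2, -0.2, 0.1]
width: 0.0421
grip_force: 0.0
```

{"op": "arm_command", "data": {"xyz": [[0, 0, 0.02], [0, 0, 0.05], [0, 0, 0.08], [0, 0, 0.11], [0, -0.03, 0.12], [0, -0.06, 0.12], [0, -0.09, 0.12], [0, -0.09, 0.12], [0, -0.09, 0.12]], "rot": [[0, 0, 0], [0, 0, 0], [0, 0, 0], [0, 0, 0], [0, 0, 0], [0, 0, 0], [0, 0, 0], [0, 0, 0], [0, 0, 0]]}}

```text
time: 26.03
ee_pos: [0.5743, -0.1762, 0.1991]
eef_rot: [0.774, 0.633, -0.0, 0.0]
ft_force: [0.9, 0.9, 0.2]
width: 0.0435
grip_force: 0.0
```

```bash
python3 - <<'E'
from rows import *
look(['wrist','scene'],['bar_mid','crank_mid'],save='f')
E
```

```text
wrist bar_mid 0.67 [ 0.5737 -0.0896  0.0858]
scene bar_mid 0.62 [ 0.5765 -0.0842  0.0899]
scene crank_mid 0.52 [ 0.5595 -0.0026  0.118 ]
```

View pics/f_wrist.png

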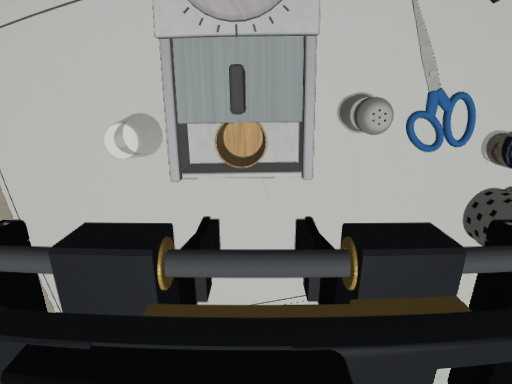

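The wrist view shows the cover slid under the housing: the bar is at (237,88) and the compartment is open at (241,140). The glass at (122,140) and shaker at (374,115) are upright. Handing in.

```bash
python3 -c "
from bench import r
print(r.close_job())"
```

```text
the job is handed in; nothing more can be done
None
```

I dialled the lock as asked, slid the cover to its end stop (about 50 mm) so the caddy is open, let go and handed the job in at about 26 s; I steered clear of the things around it, and the glass and shaker are still upright in the last picture.

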